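Clear the glass-cutting station into the cullet bin

ROBOT

A 6-joint arm with a two-finger parallel gripper is mounted at the origin on the work surface. World frame = base frame: x ahead of the robot, y to its left, z up, the work surface at z = 0. Lengths are in m, angles in degrees, forces in N, time in s.
With the tool pointing down it reaches from about 0.4 to 0.825 m from the base axis. Payload 7 kg.
Tool frame: the origin (TCP) lies on the centre line of the jaws, within the pads' length; the fingertips stand 11 mm ahead of it and the grasp point (between the pads) lies 8 mm behind it; z points along the fingers, y is the line along which they close (so a half turn about z gives the same grasp; the last joint's range is limited). The gripper opens to 88 mm and grips with 3 to 60 N. Pads are 19 mm wide; open, the fingers measure 130 mm over their backs; the gripper's body (78 mm by 193 mm) begins 47 mm behind the grasp point.
Start: joints at [-58.837, 20.546, 0.682, 0, -70.136, -16.507], TCP at [0.171, -0.653, 0.238] pointing down, gripper open.
Joint ranges: [-176.03, 176.03], [-82.01, 121.73], [-58.28, 71.71], [-173.87, 95.51], [-174.79, -0.11], [-173.66, 173.66]. Speed limits (degrees/s): [136.94, 136.94, 172.46, 180, 180, 180].

INTERFACE

Orientations are given as [roll, pitch, yaw] about the fixed x, y, z axes, in that order (R = Rz(yaw) Ry(pitch) Rx(roll)).
In Python, from plant import r, capture, camera_model, job gives the robot as it stands.
- The arm moves only by the tool drive_tool, never from a script. Its argument "increments" is a list that holds one entry, the list of rows, each a list of 5 numbers: the gripper's target within -1 to 1 (fully open at 1, half-way at 0, shut at -1), then the shift along the tool's x, y, z scaled (see below), then the turn about the tool's z scaled (see below). In form: [[[gripper, tx, ty, tz, roll], ...]]. A call has 1 to 5 rows; each row is the pose to reach, as a shift and turn from the pose commanded when the call began, along the tool's axes at that moment, turning the shorter way round; what a row does not reach only later rows make up. The controller multiplies each number of a shift by 120 mm and each number of a turn by 360 degrees. A row lasts 1/8 s, in which the tool goes at most 62.5 mm and 10.7 degrees, less where a joint would pass 70% of its speed; a pose out of reach is approached as far as the arm can. A call with a number of a shift or a turn outside -1 to 1 is refused whole. A call with a gripper value outside its range is refused whole. The fingers move at their own pace and stop on an object; "squeeze" is the grip in N (left out, the last holds). Time passes only in rows, so rows that repeat a pose let the fingers close. It gives the time, the measured TCP pose, the force, the opening and the grip force at its end, in the units of the state.
- r.get_state(): the state, without advancing time (a new reading comes with each control period).
- capture(name): name is "scene" or "top" or "wrist"; returns the picture (384x512x3 uint8, red, green, blue); there is no depth.
- camera_model(name): a dict with "camera_matrix" (3x3 intrinsics, pixels), "rvec" (rotation vector, rad) and "tvec" (3), from world to camera coordinates, as OpenCV has them. Camera axes: x right, y down, z forward; pixel columns grow to the right and rows downward; lengths in m; the calibration is good to about 2 mm. A picture is of the moment at which its call begins: read the wrist's pose just before it. camera_model takes no time and is no camera call; for the wrist camera it gives the pose at the moment of the call.
- job.close_job(): hands the job in; it is judged then, once.
The state is a dict: "time_s": time; "joints": joint angles; "qd": joint speeds; "joint_torque": joint torques, N m; "tcp_pos": TCP position; "eef_rot": TCP orientation; "contact_force": force on the tool from outside, world axes, zero at the start; "moment": the same for the moment, N m; "gripper_width": finger opening in m; "gripper_force": force on a finger pad.
Only numpy, scipy, OpenCV 4.12 (cv2) and the standard library are available. Lean on these libraries where they do the work, as an engineer would, in place of code of your own. Each camera call takes 0.05 s, during which the arm holds its last target. There are 200 camera calls.

TASK

Clear up the glass-cutting station: draw back the flat sliding cover of the scrap bin by pressing on top of it, then pull every worn (red-tabbed) cutter cartridge out of the sprung clip strip and put them and all the loose chunks of glass into the bin. Then slide the cover fully shut again. Leave the green-tabbed cartridges clipped in and do not disturb the jar, cup, pen or paddle.

Things in the scene. Friction and masses are not known exactly. Their poses are not given: they have to be found in the camera images.
- bin: Fixed grey scrap bin with sliding cover. Origin on the bench under the centre of its compartment, which is 126 mm (x) by 148 mm (y) inside, floor 4 mm up; z up. Far (+x) wall and the guide rails on the side walls 100 mm high. A runway 160 mm wide, on which the open cover lies, extends to x = -191 mm.
- lid (a joint): Travel (m) of the bin's cover: 0 shut, 0.12 fully drawn back along the bin's -x (hard stops). A flat 134 x 144 x 7 mm plate with no handle, between rails 5 mm higher, top 95 mm above the bench; slides with about 2 N, stays where left. Closed fingers pressed on it with 6 to 15 N drag it by friction (coefficient about 0.6). Fully back, it leaves x = -55 to +65 mm of the compartment open.
- lid_pad (a point): Centre of the black rubber patch (100 by 110 mm) on top of the cover, the place to press; 95.5 mm above the bench, moves with the cover; its axes are the bin's axes.
- strip: Fixed blue and aluminium clip strip, 34 mm (x, across) by 260 mm (y, along) by 34 mm high, origin under its centre. Six slots at y = -100, -60, -20, 20, 60, 100 mm, each with two sprung steel jaws that close on a cartridge's stem; cartridges of both colours in any slots, some slots empty.
- red1: Worn cutter cartridge: red tab 14 (x) by 24 (y) by 32 mm high (grip across the 14 mm) on a 12 by 5 mm (x, y) steel stem with a brass bulb 8.4 mm across, foot 23 mm below the origin. Origin: centre of the tab's underside, on the strip's top face; z up, x across the strip. 40 g. Pulled straight up, it pops past the sprung jaws with about 4 to 7 N in the first 6 mm; 24 mm frees it. Neighbours 40 mm apart. May be absent (None).
- red2: Worn cutter cartridge: red tab 14 (x) by 24 (y) by 32 mm high (grip across the 14 mm) on a 12 by 5 mm (x, y) steel stem with a brass bulb 8.4 mm across, foot 23 mm below the origin. Origin: centre of the tab's underside, on the strip's top face; z up, x across the strip. 40 g. Pulled straight up, it pops past the sprung jaws with about 4 to 7 N in the first 6 mm; 24 mm frees it. Neighbours 40 mm apart. May be absent (None).
- red3: Worn cutter cartridge: red tab 14 (x) by 24 (y) by 32 mm high (grip across the 14 mm) on a 12 by 5 mm (x, y) steel stem with a brass bulb 8.4 mm across, foot 23 mm below the origin. Origin: centre of the tab's underside, on the strip's top face; z up, x across the strip. 40 g. Pulled straight up, it pops past the sprung jaws with about 4 to 7 N in the first 6 mm; 24 mm frees it. Neighbours 40 mm apart. May be absent (None).
- red4: Worn cutter cartridge: red tab 14 (x) by 24 (y) by 32 mm high (grip across the 14 mm) on a 12 by 5 mm (x, y) steel stem with a brass bulb 8.4 mm across, foot 23 mm below the origin. Origin: centre of the tab's underside, on the strip's top face; z up, x across the strip. 40 g. Pulled straight up, it pops past the sprung jaws with about 4 to 7 N in the first 6 mm; 24 mm frees it. Neighbours 40 mm apart. May be absent (None).
- green1: Good cutter cartridge, to be left in its slot: as the red ones but with a green tab (14 by 24 by 32 mm). Origin: centre of the tab's underside, 34 mm above the bench when clipped in.
- green2: Good cutter cartridge, to be left in its slot: as the red ones but with a green tab (14 by 24 by 32 mm). Origin: centre of the tab's underside, 34 mm above the bench when clipped in.
- chunk1: Chunk of waste glass (orange), irregular, about 38 mm (x) by 30 mm (y) by 25 mm high, 60 g, loose on the bench. Origin: centre of its underside as built; its middle lies 12 mm along its own z. Grip it across its y (28 to 32 mm). May be absent (None).
- chunk2: Chunk of waste glass (light blue), irregular, about 38 mm (x) by 30 mm (y) by 25 mm high, 60 g, loose on the bench. Origin: centre of its underside as built; its middle lies 12 mm along its own z. Grip it across its y (28 to 32 mm). May be absent (None).
- chunk3: Chunk of waste glass (pale yellow), irregular, about 38 mm (x) by 30 mm (y) by 25 mm high, 60 g, loose on the bench. Origin: centre of its underside as built; its middle lies 12 mm along its own z. Grip it across its y (28 to 32 mm). May be absent (None).
- jar: Bystander: small jar with a white lid, 48 mm across, 65 mm high. Origin under its centre.
- cup: Bystander: open black cup, 72 mm across, 95 mm high. Origin under its centre.
- pen: Bystander: white marker pen with a black cap, lying, 125 mm along its y, 13 mm thick. Origin under its centre.
- paddle: Bystander: black graphite paddle (75 by 55 by 12 mm) with a 100 mm wooden handle, lying along its x. Origin between blade and handle, on the bench.
There are look-alikes about, which are no part of the job. Leave any black look-alike of the red3 alone.

How it is judged:
By the outcome, as a careful person would: the job done as asked, in the order asked, and still so for the second after the job is handed in, with the robot touching nothing.
Of red1, red2, red3, red4 only 3 to 4 are there at a start; the rules pass over those that are not, and their reading is None.
Of chunk1, chunk2, chunk3 only 2 to 3 are there at a start; the rules pass over those that are not, and their reading is None.
At some moment in a run one of chunk1, chunk2, chunk3 may be knocked a few centimetres aside while the robot is not near it.
Once in a run the grip may slacken for a moment while it holds something.
It also fails if it takes over 210 s, if anything falls off the work surface, if the arm or the gripper's body presses on something with over 40 N, if the wrist force passes 120 N, or if a joint passes its speed limit or range.

## Working session

There is one attempt and no reset: what is moved stays moved. The work goes in short steps, Python scripts to look and compute and a tool call to move; the robot and the scene stay as the last step left them, time stands still between calls to the robot, and variables do not carry over. Pictures are saved under pics/ and viewed, at most 17 in all, crops included, and the job is handed in when it is done.

Besides the shell and the picture viewer there is one more tool, called after ">>>" as name(argument=value, ...) on one line, values as JSON. drive_tool: Moves the arm, as the interface text tells. Its arguments: {"type":"object","properties":{"increments":{"type":"array"},"squeeze":{"type":"number"}},"required":["increments"]}

```bash
mkdir -p pics
cat > h.py <<'E'
import numpy as np, cv2
from plant import r, capture, camera_model, job
from scipy.spatial.transform import Rotation as R
def snap(n,f,crop=None,s=1.5):
    im=capture(n)
    if crop: a,b,c,d=crop; im=im[b:d,a:c]
    im=cv2.resize(im,None,fx=s,fy=s,interpolation=cv2.INTER_CUBIC)
    cv2.imwrite('pics/'+f,im[:,:,::-1])
def px2w(n,u,v,z,m=None):
    m=m or camera_model(n); K=np.array(m['camera_matrix']);Rm=cv2.Rodrigues(np.array(m['rvec'],float))[0];t=np.array(m['tvec'],float).ravel()
    c=-Rm.T@t; d=Rm.T@np.linalg.solve(K,[u,v,1]); return c+d*(z-c[2])/d[2]
def w2px(n,p):
    m=camera_model(n); return cv2.projectPoints(np.array(p,float).reshape(-1,3),np.array(m['rvec'],float),np.array(m['tvec'],float),np.array(m['camera_matrix']),None)[0].reshape(-1,2)
def go(p,yaw=None):
    """row numbers to get tcp from present to p (world), tool y dir at yaw deg (world, mod 180)"""
    s=r.get_state(); M=R.from_euler('xyz',s['eef_rot'],degrees=True).as_matrix()
    sh=M.T@(np.array(p)-s['tcp_pos'])/0.12
    tr=0
    if yaw is not None:
        cur=np.degrees(np.arctan2(M[1,1],M[0,1])); d=(yaw-cur+90)%180-90
        tr=-d/360
        print('alt turn',(-(d-np.sign(d)*180))/360,'j6',s['joints'][5])
    print('shift',np.round(sh,3),'turn',round(tr,4))
E
python3 - <<'E'
from h import *
print(r.get_state())
snap('top','top1.png',s=1.56); snap('scene','sc1.png',s=1.56)
print(camera_model('top'))
E
```

```text
{'time_s': 0.0, 'joints': array([-5.88345698e+01,  2.05912331e+01,  6.31603911e-01, -2.07695110e-02,
       -7.01369925e+01, -1.65073958e+01]), 'qd': array([ 0.00066657, -0.00153551,  0.01893207, -0.03405346,  0.07655815,
        0.03097371]), 'joint_torque': array([ 2.91819691e-03, -5.82720423e+01,  2.93063146e+01,  6.99763834e+00,
        6.72334674e-03, -1.74332413e-04]), 'tcp_pos': array([ 0.17065851, -0.65255322,  0.23660645]), 'eef_rot': array([ 1.79901813e+02, -8.73700907e-03, -1.65349031e+02]), 'contact_force': array([ 0.04256033, -0.32122194,  0.13854255]), 'moment': array([ 0.00211057,  0.02847875, -0.02821656]), 'gripper_force': 0.0, 'gripper_width': 0.08757993569603968}
{'camera_matrix': array([[479.53446223,   0.        , 249.52492331],
       [  0.        , 479.53446223, 195.93521298],
       [  0.        ,   0.        ,   1.        ]]), 'rvec': array([ 2.12396705, -2.15546521,  0.19171393]), 'tvec': array([0.13275629, 0.58285607, 1.07766043])}
```

View pics/top1.png

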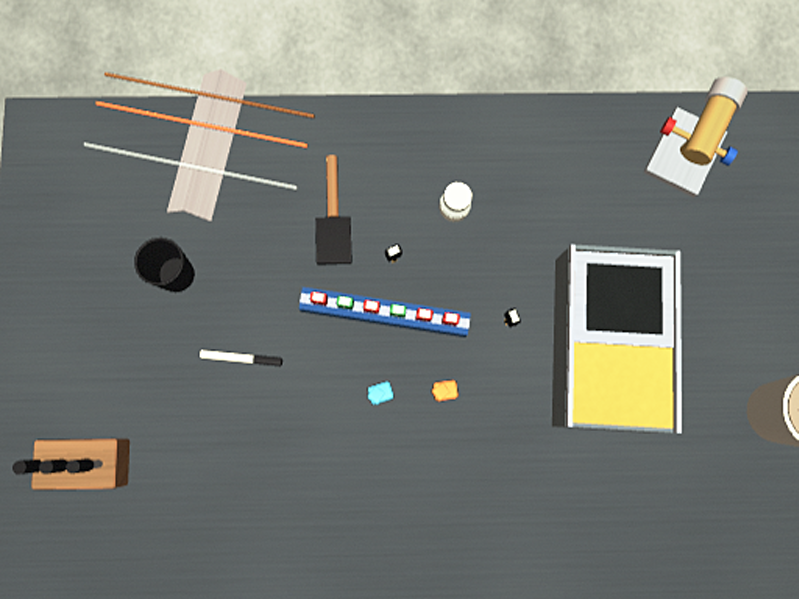

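View pics/sc1.png

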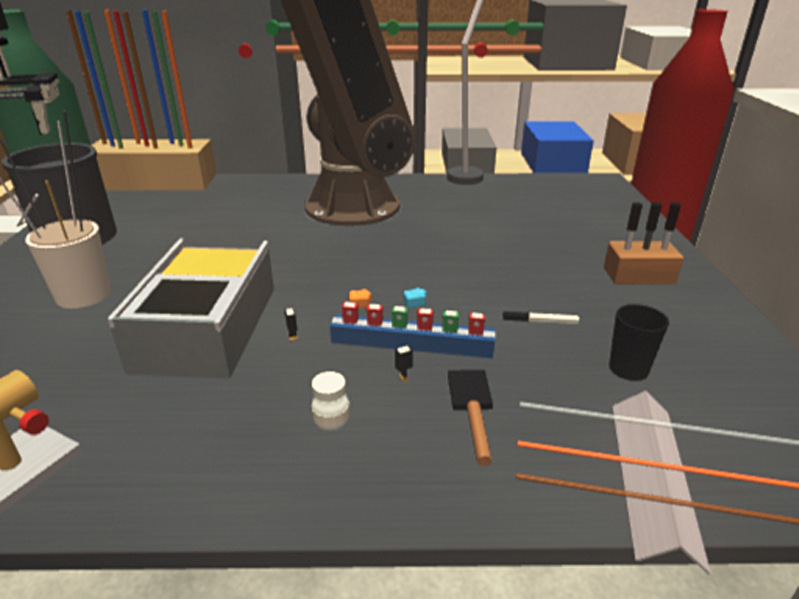

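The top view shows the strip from (301,299) to (469,325), tabs R G R G R R. Chunks: blue (380,392), orange (445,390). The bin is on the right with its cover shut, rails from (572,247) to (680,430). Two black look-alikes stand at (393,252) and (513,317).

Run:
```python
from h import *
s=1.5625
P=lambda u,v,z:np.round(px2w('top',u/s,v/s,z)[:2],4)
print('rails',[P(*a,.1) for a in [(574,246),(680,251),(570,427),(680,432)]])
print('pad',[P(*a,.0955) for a in [(587,263),(661,266),(587,330),(662,334)]])
print('tabs',[P(*a,.066) for a in [(319,297),(345,301),(372,305),(398,310),(425,314),(452,318)]])
print('stripcorner',[P(*a,.034) for a in [(303,289),(301,309),(470,314),(467,334)]])
print('chunks',[P(*a,.02) for a in [(380,392),(445,390)]])
print('black',[P(*a,.05) for a in [(393,252),(513,317)]])
```

```text
rails [array([ 0.6611, -0.1445]), array([ 0.6516, -0.2989]), array([ 0.4012, -0.1242]), array([ 0.392, -0.278])]
pad [array([ 0.6365, -0.1633]), array([ 0.6306, -0.2711]), array([ 0.5382, -0.1574]), array([ 0.5308, -0.265 ])]
tabs [array([0.5969, 0.2291]), array([0.5904, 0.1907]), array([0.5838, 0.1508]), array([0.5758, 0.1125]), array([0.5693, 0.0727]), array([0.5627, 0.033 ])]
stripcorner [array([0.6155, 0.2561]), array([0.5846, 0.259 ]), array([0.5733, 0.0024]), array([0.5428, 0.0079])]
chunks [array([0.4581, 0.1408]), array([0.4597, 0.0424])]
black [array([0.6677, 0.1182]), array([ 0.5654, -0.0601])]
```

>>> drive_tool(increments=[[[-1, 0, 0, -0.5, -0.028], [-1, 0, 0, -0.5, -0.056], [-1, 0, 0, -0.5, -0.084], [-1, 0, 0, -0.5, -0.112], [-1, 0, 0, -0.5, -0.14]]], squeeze=20)

```text
time_s: 0.72
tcp_pos: [0.1707, -0.6528, 0.297]
eef_rot: [180.0, 0.0, -114.6]
contact_force: [0.1, -0.2, -0.1]
gripper_width: 0.0434
gripper_force: 0.0
```

>>> drive_tool(increments=[[[-1, 0, 0, 0, -0.025], [-1, 0, 0, 0, -0.042], [-1, 0, 0, 0, -0.042]]])

```text
time_s: 1.1
tcp_pos: [0.1707, -0.6528, 0.2971]
eef_rot: [180.0, 0.0, -99.9]
contact_force: [0.2, -0.3, -0.8]
gripper_width: 0.0128
gripper_force: 0.0
```

Run:
```python
from h import *
s=r.get_state();print(s['tcp_pos'],s['eef_rot'],s['contact_force'])
go([.6,-.215,.298],-9.9)
go([.6,-.215,.13],-9.9)
```

```text
[ 0.17073019 -0.65282746  0.29707652] [ 1.79977382e+02  4.33455820e-02 -9.98696106e+01] [ 0.18134929 -0.26508262 -0.83315195]
alt turn -0.49991553742572253 j6 48.97009378975655
shift [-4.208 -2.899 -0.006] turn 0.0001
alt turn -0.49991553742572253 j6 48.97009378975655
shift [-4.207 -2.899  1.394] turn 0.0001
```

>>> drive_tool(increments=[[[-1, -0.42, -0.29, 0, 0], [-1, -0.84, -0.58, 0, 0], [-1, -0.84, -0.58, 0, 0]]])

```text
time_s: 1.48
tcp_pos: [0.2591, -0.5632, 0.2981]
eef_rot: [-179.9, -0.0, -99.7]
contact_force: [-0.5, -0.7, 0.6]
gripper_width: 0.0002
gripper_force: 0.0
```

>>> drive_tool(increments=[[[-1, -0.42, -0.29, 0, 0], [-1, -0.84, -0.58, 0, 0], [-1, -0.84, -0.58, 0, 0]]])

```text
time_s: 1.85
tcp_pos: [0.3444, -0.4762, 0.2977]
eef_rot: [-180.0, 0.0, -99.7]
contact_force: [-0.5, -0.4, 0.9]
gripper_width: 0.0006
gripper_force: 0.0
```

>>> drive_tool(increments=[[[-1, -0.42, -0.29, 0, 0], [-1, -0.84, -0.58, 0, 0], [-1, -0.84, -0.58, 0, 0]]])

```text
time_s: 2.22
tcp_pos: [0.4299, -0.3892, 0.2973]
eef_rot: [180.0, 0.0, -99.7]
contact_force: [-0.3, -0.8, -0.9]
gripper_width: 0.0004
gripper_force: 0.0
```

>>> drive_tool(increments=[[[-1, -0.42, -0.29, 0, 0], [-1, -0.84, -0.58, 0, 0], [-1, -0.84, -0.58, 0, 0]]])

```text
time_s: 2.6
tcp_pos: [0.5155, -0.3022, 0.2969]
eef_rot: [180.0, 0.0, -99.8]
contact_force: [-0.1, -0.4, 0.1]
gripper_width: 0.0005
gripper_force: 0.0
```

>>> drive_tool(increments=[[[-1, -0.42, -0.29, 0.2, 0], [-1, -0.84, -0.58, 0.4, 0], [-1, -0.84, -0.58, 0.4, 0]]])

```text
time_s: 2.98
tcp_pos: [0.6, -0.2151, 0.2467]
eef_rot: [179.8, -0.0, -99.8]
contact_force: [-0.7, -0.0, 0.1]
gripper_width: 0.0001
gripper_force: 0.0
```

Run:
```python
from h import *
s=r.get_state();print(s['tcp_pos'],s['eef_rot'],s['contact_force'],s['gripper_width'],s['joints'])
go([.6,-.215,.115],-9.9)
```

```text
[ 0.59999099 -0.21513252  0.24665584] [ 1.79758810e+02 -5.25158960e-03 -9.98317401e+01] [-0.74633291 -0.00518143  0.10810208] 0.00011626175501216291 [-2.22947429e+00  1.68738650e+01 -3.40986990e+00 -2.84246202e-02
 -6.99560324e+01 -7.59247873e+00]
alt turn -0.4998104506390045 j6 -7.592478730627083
shift [-1.000e-03 -5.000e-03  1.097e+00] turn 0.0002
```

>>> drive_tool(increments=[[[-1, 0, 0, 0.4, 0], [-1, 0, 0, 0.8, 0], [-1, 0, 0, 1.0, 0], [-1, 0, 0, 1.0, 0]]])

```text
time_s: 3.48
tcp_pos: [0.5977, -0.2176, 0.1278]
eef_rot: [179.8, -0.0, -100.0]
contact_force: [-0.3, 0.2, 1.1]
gripper_width: 0.0006
gripper_force: 0.0
```

>>> drive_tool(increments=[[[-1, 0, 0, 0.1, 0], [-1, 0, 0, 0.13, 0], [-1, 0, 0, 0.15, 0], [-1, 0, 0, 0.15, 0]]])

```text
time_s: 3.98
tcp_pos: [0.5998, -0.2158, 0.1119]
eef_rot: [-180.0, 0.0, -99.8]
contact_force: [-0.4, 0.2, 0.4]
gripper_width: 0.0003
gripper_force: 0.0
```

>>> drive_tool(increments=[[[-1, 0, 0, 0.02, 0], [-1, 0, 0, 0.03, 0], [-1, 0, 0, 0.03, 0], [-1, 0, 0, 0.03, 0]]])

```text
time_s: 4.47
tcp_pos: [0.5997, -0.2158, 0.108]
eef_rot: [-180.0, -0.0, -99.8]
contact_force: [-0.1, -0.2, -0.5]
gripper_width: 0.0005
gripper_force: 0.0
```

>>> drive_tool(increments=[[[-1, 0, 0, 0.01, 0], [-1, 0, 0, 0.01, 0], [-1, 0, 0, 0.01, 0]]])

```text
time_s: 4.85
tcp_pos: [0.5997, -0.2158, 0.1068]
eef_rot: [-180.0, 0.0, -99.8]
contact_force: [0.1, -0.3, -0.0]
gripper_width: 0.0004
gripper_force: 0.0
```

>>> drive_tool(increments=[[[-1, 0, 0, 0.01, 0], [-1, 0, 0, 0.01, 0], [-1, 0, 0, 0.01, 0]]])

```text
time_s: 5.22
tcp_pos: [0.5999, -0.2159, 0.1059]
eef_rot: [-180.0, -0.0, -99.8]
contact_force: [0.3, 0.1, 2.0]
gripper_width: 0.0005
gripper_force: 1.4
```

>>> drive_tool(increments=[[[-1, 0, 0, 0.01, 0], [-1, 0, 0, 0.01, 0], [-1, 0, 0, 0.01, 0]]])

```text
time_s: 5.6
tcp_pos: [0.6007, -0.2159, 0.1058]
eef_rot: [-179.8, -0.0, -99.8]
contact_force: [-0.5, 1.6, 8.8]
gripper_width: 0.0006
gripper_force: 4.4
```

>>> drive_tool(increments=[[[-1, 0.005, 0.05, 0.007, 0], [-1, 0.016, 0.15, 0.007, 0], [-1, 0.032, 0.3, 0.007, 0], [-1, 0.048, 0.45, 0.007, 0], [-1, 0.054, 0.5, 0.007, 0]]])

```text
time_s: 6.22
tcp_pos: [0.5412, -0.2117, 0.1058]
eef_rot: [-179.7, 0.0, -99.8]
contact_force: [2.2, 4.4, 11.6]
gripper_width: 0.0004
gripper_force: 5.4
```

Run:
```python
from h import *
snap('top','top2.png',crop=(340,140,460,290),s=3)
```

```text
(no output)
```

View pics/top2.png

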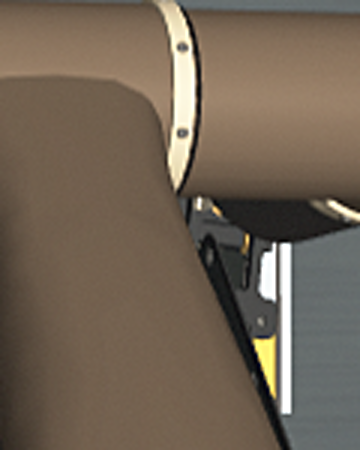

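The arm hides most of the bin here. The force reading (about 2 N of drag) suggests the cover is moving with the fingers, so I'll carry on.

>>> drive_tool(increments=[[[-1, 0.016, 0.15, 0, 0], [-1, 0.032, 0.3, 0, 0], [-1, 0.048, 0.45, 0, 0], [-1, 0.06, 0.54, 0, 0], [-1, 0.06, 0.54, 0, 0]]])

```text
time_s: 6.9
tcp_pos: [0.4762, -0.2079, 0.1057]
eef_rot: [-179.7, 0.0, -99.8]
contact_force: [-1.3, 4.5, 14.7]
gripper_width: 0.0005
gripper_force: 7.6
```

>>> drive_tool(increments=[[[-1, 0, 0, -0.3, 0], [-1, 0, 0, -1.0, 0], [-1, 0, 0, -1, 0], [-1, 0, 0, -1, 0]]])

```text
time_s: 7.4
tcp_pos: [0.4752, -0.2081, 0.2254]
eef_rot: [-179.8, 0.0, -99.8]
contact_force: [0.5, 0.0, -0.7]
gripper_width: 0.0007
gripper_force: 0.0
```

Run:
```python
from h import *
a=capture('wrist');b=capture('scene')
cv2.imwrite('pics/w3.png',np.hstack([cv2.resize(a,(400,300)),cv2.resize(b[120:270,40:240],(400,300),interpolation=cv2.INTER_CUBIC)])[:,:,::-1])
```

```text
(no output)
```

View pics/w3.png

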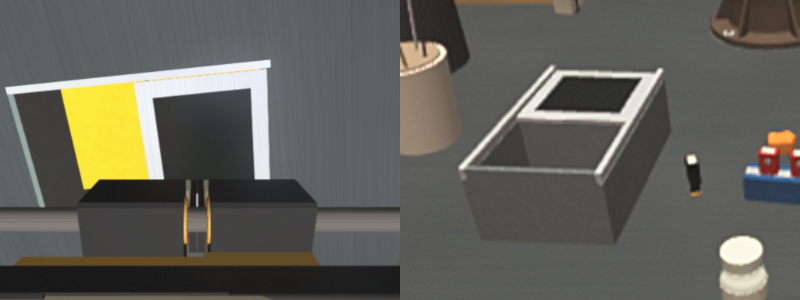

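The wrist and scene views show the cover fully back against the rail ends and the compartment open. Next: the nearest red cartridge.

>>> drive_tool(increments=[[[-1, -0.4, -0.1, 0, 0], [-1, -0.9, -0.19, 0, 0], [-1, -1, -0.19, 0, 0]]])

```text
time_s: 7.88
tcp_pos: [0.5175, -0.0912, 0.2217]
eef_rot: [179.8, -0.0, -99.7]
contact_force: [0.2, -0.4, -0.9]
gripper_width: 0.0007
gripper_force: 0.0
```

>>> drive_tool(increments=[[[0, -0.4, -0.1, 0.2, 0], [0, -0.9, -0.19, 0.4, 0], [0, -1, -0.19, 0.5, 0], [0, -1, -0.19, 0.5, 0], [0, -1, -0.19, 0.5, 0]]])

```text
time_s: 8.5
tcp_pos: [0.5599, 0.0197, 0.1635]
eef_rot: [180.0, -0.0, -99.9]
contact_force: [-0.2, 0.0, -0.0]
gripper_width: 0.0422
gripper_force: 0.0
```

Run:
```python
from h import *
s=r.get_state();print(s['tcp_pos'],s['eef_rot'],s['gripper_width'])
go([.5627,.033,.048],-9.9)
snap('wrist','w4.png',s=1.2)
```

```text
[0.55986591 0.01971338 0.16349876] [ 1.79970650e+02 -3.16209920e-02 -9.98510142e+01] 0.04221899253454965
alt turn -0.4998639732276595 j6 -31.904261775126816
shift [-0.114 -0.005  0.962] turn 0.0001
```

View pics/w4.png

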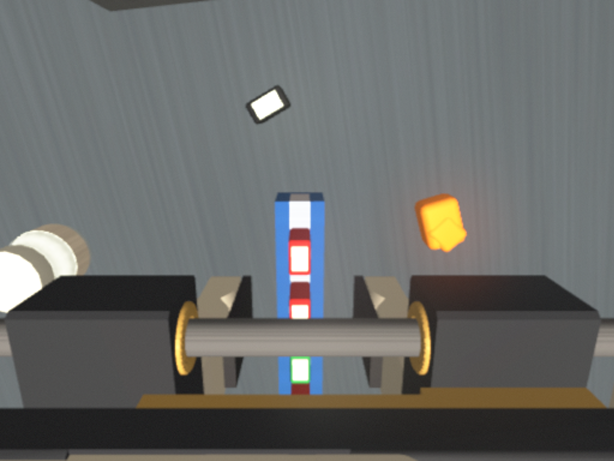

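The wrist view shows the strip lined up between the fingers. The end red tab top is at (299,258), the next at (300,312), and the orange chunk at (441,222).

Run:
```python
from h import *
for u,v,z in [(299,259,.066),(300,312,.066),(300,370,.066),(441,222,.02),(268,104,.06)]: print(px2w('wrist',u/1.2,v/1.2,z))
```

```text
[0.56517691 0.03377262 0.066     ]
[0.57093121 0.07012953 0.066     ]
[0.57849889 0.11315886 0.066     ]
[0.46147675 0.03964844 0.02      ]
[ 0.56674259 -0.061461    0.06      ]
```

>>> drive_tool(increments=[[[0, -0.115, -0.015, 0, 0], [0, -0.115, -0.015, 0.4, 0], [0, -0.115, -0.015, 0.8, 0], [0, -0.115, -0.015, 0.96, 0], [0, -0.115, -0.015, 0.96, 0]]], squeeze=35)

```text
time_s: 9.18
tcp_pos: [0.5637, 0.0336, 0.0473]
eef_rot: [179.9, -0.1, -99.9]
contact_force: [0.4, 0.4, 0.8]
gripper_width: 0.0438
gripper_force: 0.0
```

>>> drive_tool(increments=[[[-1, 0, 0, 0, 0], [-1, 0, 0, 0, 0], [-1, 0, 0, 0, 0], [-1, 0, 0, 0, 0]]])

```text
time_s: 9.68
tcp_pos: [0.5647, 0.0342, 0.049]
eef_rot: [-179.9, 0.0, -99.8]
contact_force: [-1.0, 0.3, 4.7]
gripper_width: 0.0137
gripper_force: 35.0
```

>>> drive_tool(increments=[[[-1, 0, 0, -0.06, 0], [-1, 0, 0, -0.15, 0], [-1, 0, 0, -0.3, 0], [-1, 0, 0, -0.7, 0], [-1, 0, 0, -1, 0]]])

```text
time_s: 10.3
tcp_pos: [0.5648, 0.034, 0.171]
eef_rot: [-179.9, 0.0, -99.8]
contact_force: [1.1, 0.5, -0.1]
gripper_width: 0.0139
gripper_force: 35.0
```

Run:
```python
from h import *
s=r.get_state();print(s['tcp_pos'],s['eef_rot'],s['gripper_width'],s['gripper_force'])
go([.615,-.245,.17],-9.9)
go([.615,-.185,.17],-9.9)
```

```text
[0.56477821 0.0339892  0.17102767] [-1.79905761e+02  2.66578234e-02 -9.98070713e+01] 0.013921046943632751 34.99952852725983
alt turn -0.49974198656935653 j6 -33.104735902654646
shift [ 2.22  -0.808  0.009] turn 0.0003
alt turn -0.49974198656935653 j6 -33.104735902654646
shift [ 1.727 -0.723  0.009] turn 0.0003
```

>>> drive_tool(increments=[[[-1, 0.4, -0.11, 0, 0], [-1, 0.79, -0.217, 0, 0]]])

```text
time_s: 10.55
tcp_pos: [0.5743, -0.0644, 0.1701]
eef_rot: [-179.9, 0.0, -99.7]
contact_force: [0.5, -0.2, 0.0]
gripper_width: 0.0138
gripper_force: 35.0
```

>>> drive_tool(increments=[[[-1, 0.5, -0.11, 0, 0], [-1, 0.79, -0.217, 0, 0]]])

```text
time_s: 10.8
tcp_pos: [0.583, -0.1641, 0.1694]
eef_rot: [-180.0, -0.0, -99.9]
contact_force: [0.3, 0.8, -0.2]
gripper_width: 0.0138
gripper_force: 35.0
```

>>> drive_tool(increments=[[[-1, 0.5, -0.11, 0, 0], [-1, 0.79, -0.217, 0, 0], [-1, 0.79, -0.217, 0, 0]]])

```text
time_s: 11.18
tcp_pos: [0.5926, -0.2623, 0.1686]
eef_rot: [180.0, -0.0, -100.0]
contact_force: [0.2, 1.2, -0.8]
gripper_width: 0.0142
gripper_force: 35.0
```

Run:
```python
from h import *
s=r.get_state();print(s['tcp_pos'],s['eef_rot'],s['gripper_width'],s['gripper_force'])
go([.593,-.26,.08],-9.9)
```

```text
[ 0.59261134 -0.26227311  0.16858139] [ 1.79999621e+02 -2.27549553e-02 -1.00014502e+02] 0.014203003885671523 34.999088644981384
alt turn 0.49968193945386136 j6 -3.383020750153789
shift [-0.02   0.     0.738] turn -0.0003
```

>>> drive_tool(increments=[[[-1, 0, 0, 0.4, 0], [-1, 0, 0, 0.74, 0], [-1, 0, 0, 0.74, 0], [-0.3, 0, 0, 0.74, 0], [-0.3, 0, 0, 0.74, 0]]])

```text
time_s: 11.8
tcp_pos: [0.5943, -0.2596, 0.082]
eef_rot: [-179.8, -0.0, -99.8]
contact_force: [-0.5, 0.5, -0.7]
gripper_width: 0.0274
gripper_force: 0.0
```

>>> drive_tool(increments=[[[-0.3, 0, 0, 0, 0], [-0.3, 0, 0, 0, 0], [-0.3, 0, 0, -0.4, 0], [-0.3, 0, 0, -0.74, 0]]])

```text
time_s: 12.3
tcp_pos: [0.5928, -0.2597, 0.1697]
eef_rot: [180.0, -0.0, -99.8]
contact_force: [0.5, 0.0, -0.1]
gripper_width: 0.0307
gripper_force: 0.0
```

>>> drive_tool(increments=[[[-0.3, -0.5, 0.1, 0, 0], [-0.3, -0.9, 0.218, 0, 0]]])

```text
time_s: 12.55
tcp_pos: [0.5856, -0.1476, 0.1692]
eef_rot: [-179.9, 0.0, -99.9]
contact_force: [-0.1, 1.1, 0.3]
gripper_width: 0.0304
gripper_force: 0.0
```

>>> drive_tool(increments=[[[0, -0.5, 0.1, 0, 0], [0, -0.9, 0.218, 0, 0]]])

```text
time_s: 12.8
tcp_pos: [0.578, -0.0358, 0.1688]
eef_rot: [-180.0, 0.0, -99.8]
contact_force: [0.7, -0.2, -0.2]
gripper_width: 0.0424
gripper_force: 0.0
```

>>> drive_tool(increments=[[[0, -0.5, 0.1, 0, 0], [0, -0.9, 0.218, 0, 0], [0, -0.9, 0.218, 0, 0]]])

```text
time_s: 13.18
tcp_pos: [0.5706, 0.0762, 0.1687]
eef_rot: [-180.0, 0.0, -99.6]
contact_force: [0.5, -0.5, 0.3]
gripper_width: 0.0437
gripper_force: 0.0
```

Run:
```python
from h import *
s=r.get_state();print(s['tcp_pos'],s['eef_rot'],s['gripper_width'],s['gripper_force'])
go([.571,.0725,.048],-9.9)
a=capture('top')[150:290,340:460];b=capture('wrist')
cv2.imwrite('pics/c5.png',np.hstack([cv2.resize(a,(360,420)),cv2.resize(b[:315],(430,420))])[:,:,::-1])
```

```text
[0.57060988 0.07618944 0.16873969] [-1.79960841e+02  3.66120881e-02 -9.95921109e+01] 0.043748768733515964 0.0
alt turn -0.499144822041747 j6 -36.65120989601547
shift [ 0.03  -0.008  1.006] turn 0.0009
```

View pics/c5.png

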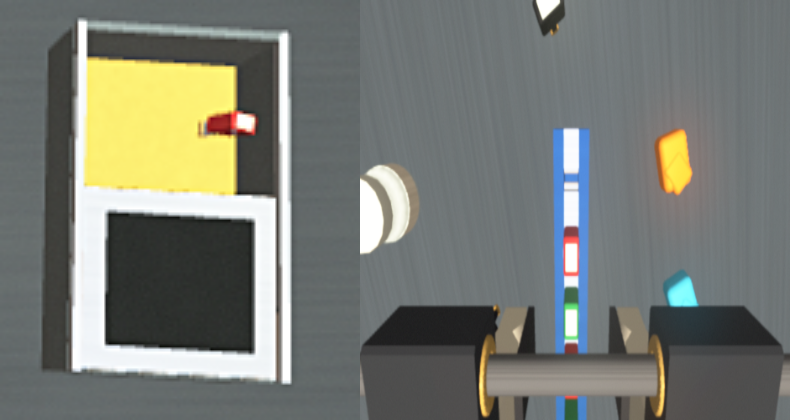

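The top crop shows the first cartridge in the bin and the cover fully back. The wrist view shows the next red tab centred at about (571,255).

>>> drive_tool(increments=[[[0, 0.033, -0.008, 0, 0], [0, 0.033, -0.008, 0.45, 0], [0, 0.033, -0.008, 0.85, 0], [0, 0.033, -0.008, 1, 0], [0, 0.033, -0.008, 1, 0]]])

```text
time_s: 13.9
tcp_pos: [0.5701, 0.0671, 0.0468]
eef_rot: [179.8, -0.1, -99.9]
contact_force: [-0.6, -0.9, 1.3]
gripper_width: 0.0439
gripper_force: 0.0
```

>>> drive_tool(increments=[[[-1, 0, 0, 0, 0], [-1, 0, 0, 0, 0], [-1, 0, 0, 0, 0], [-1, 0, 0, 0, 0]]])

```text
time_s: 14.4
tcp_pos: [0.5713, 0.0692, 0.049]
eef_rot: [-179.9, 0.0, -99.8]
contact_force: [-1.1, 0.5, 3.8]
gripper_width: 0.0135
gripper_force: 35.0
```

>>> drive_tool(increments=[[[-1, 0, 0, -0.06, 0], [-1, 0, 0, -0.15, 0], [-1, 0, 0, -0.3, 0], [-1, 0, 0, -0.7, 0], [-1, 0, 0, -1, 0]]])

```text
time_s: 15.02
tcp_pos: [0.5715, 0.0691, 0.1711]
eef_rot: [-179.9, 0.0, -99.8]
contact_force: [0.8, -0.9, -0.9]
gripper_width: 0.014
gripper_force: 35.0
```

Run:
```python
from h import *
s=r.get_state();print(s['tcp_pos'],s['eef_rot'],s['gripper_width'],s['gripper_force'])
go([.598,-.21,.17],-9.9)
```

```text
[0.57146628 0.06909913 0.17106831] [-1.79902966e+02  3.91089680e-02 -9.98041429e+01] 0.013967641484808379 35.00001132488251
alt turn -0.4997339143619638 j6 -36.195164688141546
shift [ 2.254 -0.614  0.008] turn 0.0003
```

>>> drive_tool(increments=[[[-1, 0.4, -0.11, 0, 0], [-1, 0.75, -0.205, 0, 0]]])

```text
time_s: 15.28
tcp_pos: [0.5803, -0.0245, 0.1701]
eef_rot: [-179.9, 0.1, -99.7]
contact_force: [-0.2, -0.3, -1.1]
gripper_width: 0.0141
gripper_force: 35.0
```

>>> drive_tool(increments=[[[-1, 0.4, -0.11, 0, 0], [-1, 0.75, -0.205, 0, 0]]])

```text
time_s: 15.52
tcp_pos: [0.5889, -0.1183, 0.1694]
eef_rot: [-179.9, 0.0, -99.8]
contact_force: [-0.1, -0.2, 0.2]
gripper_width: 0.0136
gripper_force: 35.0
```

>>> drive_tool(increments=[[[-1, 0.4, -0.11, 0, 0], [-1, 0.75, -0.205, 0, 0], [-1, 0.75, -0.205, 0, 0]]])

```text
time_s: 15.9
tcp_pos: [0.5975, -0.2124, 0.1687]
eef_rot: [-180.0, -0.0, -100.0]
contact_force: [0.0, 0.6, -1.0]
gripper_width: 0.0135
gripper_force: 35.0
```

>>> drive_tool(increments=[[[-1, 0, 0, 0.4, 0], [-1, 0, 0, 0.72, 0], [-1, 0, 0, 0.72, 0], [-0.3, 0, 0, 0.72, 0], [-0.3, 0, 0, 0.72, 0]]])

```text
time_s: 16.52
tcp_pos: [0.5991, -0.2095, 0.0843]
eef_rot: [-179.8, 0.0, -99.8]
contact_force: [0.3, -0.4, 0.3]
gripper_width: 0.0276
gripper_force: 0.0
```

>>> drive_tool(increments=[[[-0.3, 0, 0, 0, 0], [-0.3, 0, 0, 0, 0], [-0.3, 0, 0, -0.4, 0], [-0.3, 0, 0, -0.72, 0]]])

```text
time_s: 17.02
tcp_pos: [0.5978, -0.2098, 0.1699]
eef_rot: [-180.0, -0.0, -99.8]
contact_force: [0.2, 0.5, 0.4]
gripper_width: 0.0306
gripper_force: 0.0
```

>>> drive_tool(increments=[[[-0.3, -0.5, 0.1, 0, 0], [-0.3, -0.98, 0.207, 0, 0], [-0.3, -0.98, 0.207, 0, 0]]])

```text
time_s: 17.4
tcp_pos: [0.5933, -0.0862, 0.1691]
eef_rot: [-179.9, 0.0, -99.6]
contact_force: [-0.0, 0.5, 0.2]
gripper_width: 0.0306
gripper_force: 0.0
```

>>> drive_tool(increments=[[[0, -0.5, 0.1, 0, 0], [0, -0.98, 0.207, 0, 0], [0, -0.98, 0.207, 0, 0]]])

```text
time_s: 17.77
tcp_pos: [0.589, 0.0334, 0.1686]
eef_rot: [-180.0, 0.0, -99.6]
contact_force: [0.6, -0.3, -0.7]
gripper_width: 0.0437
gripper_force: 0.0
```

>>> drive_tool(increments=[[[0, -0.5, 0.1, 0, 0], [0, -0.98, 0.207, 0, 0], [0, -0.98, 0.207, 0, 0]]])

```text
time_s: 18.15
tcp_pos: [0.5848, 0.153, 0.1683]
eef_rot: [-180.0, 0.0, -99.7]
contact_force: [0.2, -1.0, 1.1]
gripper_width: 0.0438
gripper_force: 0.0
```

Run:
```python
from h import *
s=r.get_state();print(s['tcp_pos'],s['eef_rot'],s['gripper_width'],s['gripper_force'])
go([.5845,.150,.048],-9.9)
a=capture('top')[150:290,340:460];b=capture('wrist')
cv2.imwrite('pics/c6.png',np.hstack([cv2.resize(a,(360,420)),cv2.resize(b[:315],(430,420))])[:,:,::-1])
```

```text
[0.58475691 0.15302736 0.16830715] [-1.79979799e+02  1.37608724e-02 -9.96530117e+01] 0.0437845107175545 0.0
alt turn -0.4993139347292525 j6 -42.82318812014508
shift [ 0.025 -0.002  1.003] turn 0.0007
```

View pics/c6.png

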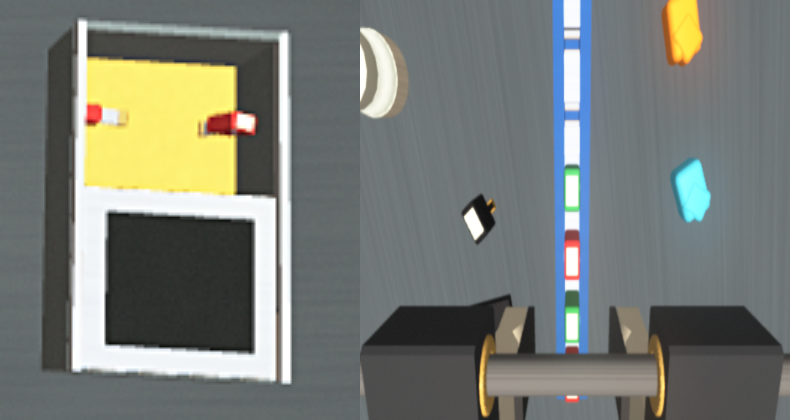

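The bin holds two cartridges. The wrist view shows the next red tab at (571,258), between the greens.

>>> drive_tool(increments=[[[0, 0, 0, 0, 0], [0, 0, 0, 0.45, 0], [0, 0, 0, 0.85, 0], [0, 0, 0, 1, 0], [0, 0, 0, 1, 0]]])

```text
time_s: 18.88
tcp_pos: [0.5837, 0.1487, 0.0469]
eef_rot: [179.9, -0.1, -99.9]
contact_force: [0.5, -0.6, 0.5]
gripper_width: 0.0442
gripper_force: 0.0
```

>>> drive_tool(increments=[[[-1, 0, 0, 0, 0], [-1, 0, 0, 0, 0], [-1, 0, 0, 0, 0], [-1, 0, 0, 0, 0]]])

```text
time_s: 19.38
tcp_pos: [0.5847, 0.151, 0.049]
eef_rot: [-180.0, 0.0, -99.8]
contact_force: [-0.5, -0.5, 2.6]
gripper_width: 0.0137
gripper_force: 35.0
```

>>> drive_tool(increments=[[[-1, 0, 0, -0.06, 0], [-1, 0, 0, -0.15, 0], [-1, 0, 0, -0.3, 0], [-1, 0, 0, -0.7, 0], [-1, 0, 0, -1, 0]]])

```text
time_s: 20.0
tcp_pos: [0.5849, 0.1508, 0.1711]
eef_rot: [-179.9, 0.0, -99.8]
contact_force: [1.7, 0.4, -1.0]
gripper_width: 0.0136
gripper_force: 35.0
```

Run:
```python
from h import *
s=r.get_state();print(s['tcp_pos'],s['eef_rot'],s['gripper_width'],s['gripper_force'])
go([.602,-.185,.17],-9.9)
```

```text
[0.58488    0.15084547 0.17107378] [-1.79909659e+02  4.53054978e-02 -9.98025455e+01] 0.013613749106251223 35.0001060962677
alt turn -0.49972949144196194 j6 -42.81347424319366
shift [ 2.734 -0.617  0.008] turn 0.0003
```

>>> drive_tool(increments=[[[-1, 0.5, -0.1, 0, 0], [-1, 1, -0.19, 0, 0], [-1, 1, -0.19, 0, 0]]])

```text
time_s: 20.38
tcp_pos: [0.586, 0.0252, 0.1694]
eef_rot: [-180.0, 0.0, -100.1]
contact_force: [-0.2, 0.2, -0.5]
gripper_width: 0.0137
gripper_force: 35.0
```

>>> drive_tool(increments=[[[-1, 0.5, -0.1, 0, 0], [-1, 1, -0.19, 0, 0], [-1, 1, -0.19, 0, 0]]])

```text
time_s: 20.75
tcp_pos: [0.5882, -0.0966, 0.1688]
eef_rot: [-180.0, -0.0, -100.1]
contact_force: [-0.3, 1.2, -0.7]
gripper_width: 0.0134
gripper_force: 35.0
```

>>> drive_tool(increments=[[[-1, 0.5, -0.1, 0, 0], [-1, 1, -0.19, 0, 0], [-1, 1, -0.19, 0, 0], [-1, 1, -0.19, 0, 0]]])

```text
time_s: 21.25
tcp_pos: [0.5906, -0.2151, 0.1685]
eef_rot: [-180.0, 0.0, -99.8]
contact_force: [0.8, 0.4, -1.5]
gripper_width: 0.0142
gripper_force: 35.0
```

>>> drive_tool(increments=[[[-1, 0, 0, 0.4, 0], [-1, 0, 0, 0.66, 0], [-1, 0, 0, 0.66, 0], [-0.3, 0, 0, 0.66, 0], [-0.3, 0, 0, 0.66, 0]]])

```text
time_s: 21.88
tcp_pos: [0.5918, -0.2153, 0.0911]
eef_rot: [-179.8, 0.0, -99.8]
contact_force: [-0.1, 0.5, 0.0]
gripper_width: 0.0276
gripper_force: 0.0
```

>>> drive_tool(increments=[[[-0.3, 0, 0, 0, 0], [-0.3, 0, 0, 0, 0], [-0.3, 0, 0, -0.4, 0], [-0.3, 0, 0, -0.66, 0]]])

```text
time_s: 22.38
tcp_pos: [0.5909, -0.216, 0.1704]
eef_rot: [-179.9, -0.0, -99.8]
contact_force: [1.2, -0.1, 0.2]
gripper_width: 0.0309
gripper_force: 0.0
```

>>> drive_tool(increments=[[[-0.3, -0.5, 0.08, 0, 0], [-0.3, -0.916, 0.161, 0, 0], [-0.3, -0.916, 0.161, 0, 0]]])

```text
time_s: 22.75
tcp_pos: [0.5903, -0.1013, 0.169]
eef_rot: [-179.9, 0.0, -99.6]
contact_force: [0.5, -0.8, 0.2]
gripper_width: 0.0308
gripper_force: 0.0
```

>>> drive_tool(increments=[[[0, -0.5, 0.08, 0, 0], [0, -0.916, 0.161, 0, 0], [0, -0.916, 0.161, 0, 0]]])

```text
time_s: 23.12
tcp_pos: [0.5901, 0.0099, 0.1685]
eef_rot: [-180.0, 0.0, -99.6]
contact_force: [-0.1, -1.0, -0.3]
gripper_width: 0.0432
gripper_force: 0.0
```

>>> drive_tool(increments=[[[0, -0.5, 0.08, 0, 0], [0, -0.916, 0.161, 0, 0], [0, -0.916, 0.161, 0, 0]]])

```text
time_s: 23.5
tcp_pos: [0.5899, 0.121, 0.1683]
eef_rot: [-180.0, 0.0, -99.7]
contact_force: [-0.7, -0.2, -0.2]
gripper_width: 0.0436
gripper_force: 0.0
```

>>> drive_tool(increments=[[[0, -0.5, 0.08, 0, 0], [0, -0.916, 0.161, 0, 0], [0, -0.916, 0.161, 0, 0], [0, -0.916, 0.161, 0, 0]]])

```text
time_s: 24.0
tcp_pos: [0.5894, 0.2295, 0.168]
eef_rot: [180.0, -0.0, -99.9]
contact_force: [-0.7, -1.3, -0.2]
gripper_width: 0.0437
gripper_force: 0.0
```

Run:
```python
from h import *
s=r.get_state();print(s['tcp_pos'],s['eef_rot'],s['gripper_width'],s['gripper_force'])
go([.598,.229,.048],-9.9)
a=capture('top')[150:290,340:460];b=capture('wrist')
cv2.imwrite('pics/c7.png',np.hstack([cv2.resize(a,(360,420)),cv2.resize(b[:315],(430,420))])[:,:,::-1])
```

```text
[0.58937677 0.22953603 0.16804019] [ 1.79967046e+02 -3.98872574e-02 -9.98571056e+01] 0.04365445996424123 0.0
alt turn -0.4998809127509961 j6 -48.79005423974482
shift [-0.009 -0.072  1.   ] turn 0.0001
```

View pics/c7.png

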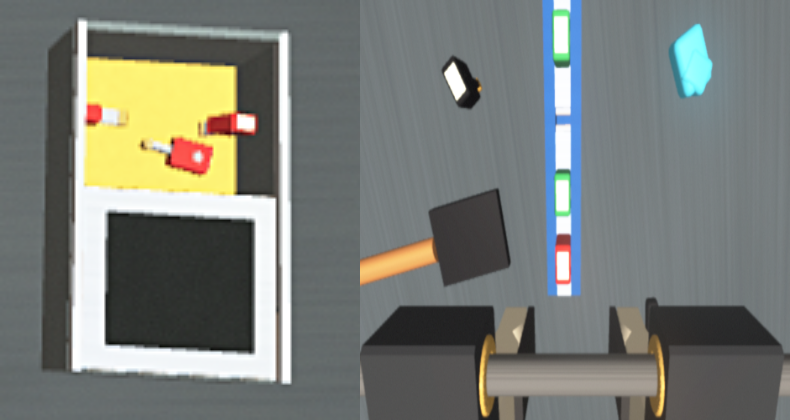

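Three cartridges are in the bin. The last red tab is at (563,262), about 8 mm off centre, so I'll shift by -0.072.

>>> drive_tool(increments=[[[0, -0.009, -0.072, 0, 0], [0, -0.009, -0.072, 0.45, 0], [0, -0.009, -0.072, 0.85, 0], [0, -0.009, -0.072, 1, 0], [0, -0.009, -0.072, 1, 0]]])

```text
time_s: 24.72
tcp_pos: [0.5982, 0.2297, 0.0477]
eef_rot: [179.9, -0.1, -99.8]
contact_force: [0.7, -0.7, 0.7]
gripper_width: 0.0438
gripper_force: 0.0
```

>>> drive_tool(increments=[[[-1, 0, 0, 0, 0], [-1, 0, 0, 0, 0], [-1, 0, 0, 0, 0], [-1, 0, 0, 0, 0]]])

```text
time_s: 25.22
tcp_pos: [0.5983, 0.2307, 0.0492]
eef_rot: [-179.9, 0.0, -99.8]
contact_force: [-2.0, 0.6, 4.0]
gripper_width: 0.0137
gripper_force: 35.0
```

>>> drive_tool(increments=[[[-1, 0, 0, -0.06, 0], [-1, 0, 0, -0.15, 0], [-1, 0, 0, -0.3, 0], [-1, 0, 0, -0.7, 0], [-1, 0, 0, -1, 0]]])

```text
time_s: 25.85
tcp_pos: [0.5985, 0.2305, 0.1717]
eef_rot: [-179.9, 0.1, -99.8]
contact_force: [1.3, -0.9, -0.4]
gripper_width: 0.0138
gripper_force: 35.0
```

Run:
```python
from h import *
s=r.get_state();print(s['tcp_pos'],s['eef_rot'],s['gripper_width'],s['gripper_force'])
go([.60,-.20,.17],-9.9)
```

```text
[0.59854728 0.23051375 0.17168855] [-1.79890111e+02  7.17789605e-02 -9.98047955e+01] 0.013844560823073247 34.9999862909317
alt turn -0.49973592533539557 j6 -48.306860794478844
shift [ 3.533 -0.623  0.011] turn 0.0003
```

>>> drive_tool(increments=[[[-1, 0.45, -0.08, 0, 0], [-1, 0.88, -0.156, 0, 0]]])

```text
time_s: 26.1
tcp_pos: [0.5986, 0.1225, 0.1704]
eef_rot: [-179.9, 0.1, -99.7]
contact_force: [1.0, 0.3, -0.2]
gripper_width: 0.0135
gripper_force: 35.0
```

>>> drive_tool(increments=[[[-1, 0.45, -0.08, 0, 0], [-1, 0.88, -0.156, 0, 0]]])

```text
time_s: 26.35
tcp_pos: [0.5989, 0.0142, 0.17]
eef_rot: [-179.9, 0.0, -99.8]
contact_force: [1.8, 0.0, -0.6]
gripper_width: 0.0135
gripper_force: 35.0
```

>>> drive_tool(increments=[[[-1, 0.45, -0.08, 0, 0], [-1, 0.88, -0.156, 0, 0]]])

```text
time_s: 26.6
tcp_pos: [0.5993, -0.0932, 0.17]
eef_rot: [-179.9, 0.0, -99.8]
contact_force: [0.4, -0.1, -0.5]
gripper_width: 0.0136
gripper_force: 35.0
```

>>> drive_tool(increments=[[[-1, 0.45, -0.08, 0, 0], [-1, 0.88, -0.156, 0, 0], [-1, 0.88, -0.156, 0, 0], [-1, 0.88, -0.156, 0, 0]]])

```text
time_s: 27.1
tcp_pos: [0.5996, -0.1989, 0.1692]
eef_rot: [-180.0, 0.0, -99.9]
contact_force: [-0.3, 0.4, -0.3]
gripper_width: 0.0137
gripper_force: 35.0
```

>>> drive_tool(increments=[[[-1, 0, 0, 0.4, 0], [-1, 0, 0, 0.66, 0], [-1, 0, 0, 0.66, 0], [-0.3, 0, 0, 0.66, 0], [-0.3, 0, 0, 0.66, 0]]])

```text
time_s: 27.72
tcp_pos: [0.601, -0.1983, 0.0912]
eef_rot: [-179.8, 0.0, -99.8]
contact_force: [-0.1, -0.6, 1.3]
gripper_width: 0.0275
gripper_force: 0.0
```

>>> drive_tool(increments=[[[-0.3, 0, 0, 0, 0], [-0.3, 0, 0, 0, 0], [-0.3, 0, 0, -0.4, 0], [-0.3, 0, 0, -0.66, 0]]])

```text
time_s: 28.22
tcp_pos: [0.6002, -0.1989, 0.1704]
eef_rot: [-179.9, -0.0, -99.8]
contact_force: [1.1, -0.3, -0.3]
gripper_width: 0.0304
gripper_force: 0.0
```

>>> drive_tool(increments=[[[-0.3, -0.4, 0.3, 0, 0], [-0.3, -0.8, 0.6, 0, 0], [-0.3, -1, 0.78, 0, 0], [-0.3, -1, 0.78, 0, 0]]])

```text
time_s: 28.72
tcp_pos: [0.5271, -0.0629, 0.1691]
eef_rot: [-179.9, 0.0, -99.7]
contact_force: [0.3, -0.5, -0.7]
gripper_width: 0.0309
gripper_force: 0.0
```

>>> drive_tool(increments=[[[0.5, -0.4, 0.3, 0, 0], [0.5, -0.8, 0.6, 0, 0], [0.5, -1, 0.78, 0, 0], [0.5, -1, 0.78, 0, 0]]])

```text
time_s: 29.22
tcp_pos: [0.456, 0.071, 0.1688]
eef_rot: [-180.0, 0.0, -99.7]
contact_force: [0.0, -0.2, 0.6]
gripper_width: 0.0631
gripper_force: 0.0
```

Run:
```python
from h import *
s=r.get_state();print(s['tcp_pos'],s['eef_rot'],s['gripper_width'],s['joints'])
m=camera_model('wrist');print(m)
a=capture('top')[140:300];b=capture('wrist')
cv2.imwrite('pics/c8.png',np.vstack([cv2.resize(a,(768,240)),cv2.resize(b[:250],(720,352))[:,:].copy() if 0 else np.pad(cv2.resize(b[:250],(720,352)),((0,0),(0,48),(0,0)))])[:,:,::-1])
```

```text
[0.45595095 0.07097135 0.16881719] [-1.79957313e+02  4.20460504e-02 -9.96828492e+01] 0.06310907596312516 [ 3.34065755e+01  3.60020798e+00 -3.10143907e+01 -1.87773826e-03
 -5.53255039e+01 -4.30883729e+01]
{'camera_matrix': array([[343.99194011,   0.        , 251.90161656],
       [  0.        , 343.99194011, 191.7987519 ],
       [  0.        ,   0.        ,   1.        ]]), 'rvec': array([-0.2603168 , -3.07582495, -0.43023432]), 'tvec': array([ 0.43821097, -0.15645049,  0.28334223])}
```

View pics/c8.png

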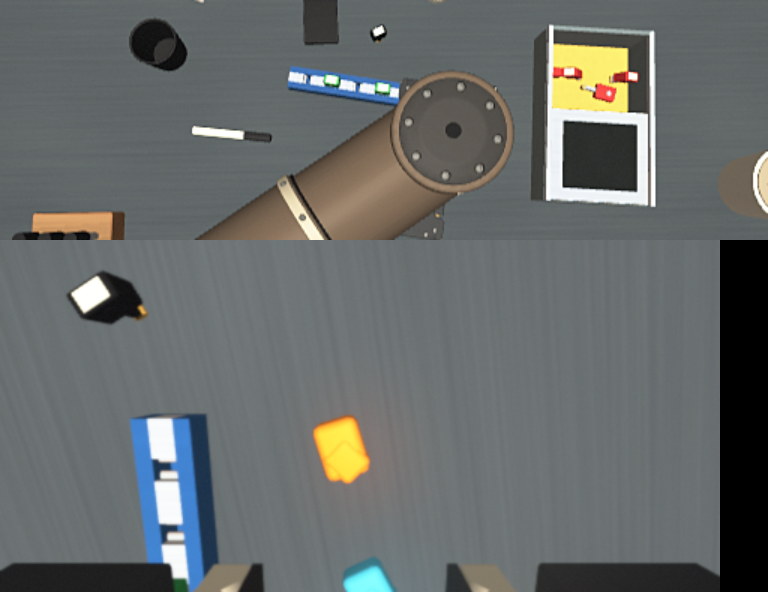

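Wrist view: the orange chunk is centred at (342,449), long axis from about (332,423) to (350,474). The blue chunk is just entering at (370,575).

Run:
```python
from h import *
m=camera_model('wrist')
f=lambda u,v,z:px2w('wrist',u/1.406,(v-240)/1.408,z,m)
c=f(342,449,.015);a=f(314,430,.022);b=f(332,480,.022);e=f(350,417,.022)
print(c,a,b,e); d=b-a; print('long yaw',np.degrees(np.arctan2(d[1],d[0])));d=e-a; print('short yaw',np.degrees(np.arctan2(d[1],d[0])))
print('blue tip',f(370,560,.02))
im=capture('wrist'); h=cv2.cvtColor(im,cv2.COLOR_RGB2HSV)
mk=cv2.inRange(h,(8,150,120),(28,255,255)); cs=max(cv2.findContours(mk,0,2)[0],key=cv2.contourArea)
W=np.array([px2w('wrist',*p[0],.018,m)[:2] for p in cs.astype(float)]).astype(np.float32)
print(cv2.minAreaRect(W*1000))
```

```text
[0.46009852 0.04097229 0.015     ] [0.47435308 0.02576284 0.022     ] [0.46926411 0.05788092 0.022     ] [0.45161096 0.02184743 0.022     ]
long yaw 99.0034368174908
short yaw -170.23140768243243
blue tip [0.45464873 0.11512671 0.02      ]
((460.02740478515625, 42.05801010131836), (28.37149429321289, 39.955467224121094), 7.502583980560303)
```

Run:
```python
from h import *
s=r.get_state();print(s['tcp_pos'],s['eef_rot'])
go([.46,.0415,.015],8.5)
```

```text
[0.45679303 0.06940183 0.16845883] [-1.79982733e+02  1.27886579e-03 -9.98392191e+01]
alt turn 0.4490577236812704 j6 -43.02209528965801
shift [ 0.225 -0.066  1.279] turn -0.0509
```

>>> drive_tool(increments=[[[0.5, 0.225, -0.066, 0, -0.025], [0.5, 0.225, -0.066, 0.3, -0.051], [0.5, 0.225, -0.066, 0.7, -0.051], [0.5, 0.225, -0.066, 1, -0.051], [0.5, 0.225, -0.066, 1, -0.051]]])

```text
time_s: 30.0
tcp_pos: [0.458, 0.0399, 0.0461]
eef_rot: [179.7, -0.1, -81.6]
contact_force: [0.3, -0.5, 0.3]
gripper_width: 0.0658
gripper_force: 0.0
```

>>> drive_tool(increments=[[[0.5, 0, 0, 0.15, 0], [0.5, 0, 0, 0.25, 0], [0.5, 0, 0, 0.27, 0], [0.5, 0, 0, 0.27, 0]]])

```text
time_s: 30.5
tcp_pos: [0.4598, 0.0419, 0.0165]
eef_rot: [-180.0, 0.0, -81.5]
contact_force: [0.3, 0.9, 0.3]
gripper_width: 0.0661
gripper_force: 0.0
```

>>> drive_tool(increments=[[[-1, 0, 0, 0, 0], [-1, 0, 0, 0, 0], [-1, 0, 0, 0, 0], [-1, 0, 0, 0, 0]]])

```text
time_s: 31.0
tcp_pos: [0.4594, 0.0419, 0.016]
eef_rot: [-180.0, 0.0, -81.5]
contact_force: [0.3, 0.1, 0.3]
gripper_width: 0.0311
gripper_force: 0.0
```

>>> drive_tool(increments=[[[-1, 0, 0, -0.2, 0], [-1, 0, 0, -0.6, 0], [-1, 0, 0, -1, 0], [-1, 0, 0, -1, 0]]])

```text
time_s: 31.5
tcp_pos: [0.4616, 0.0428, 0.1395]
eef_rot: [-179.6, 0.1, -81.4]
contact_force: [-0.2, 0.2, -1.7]
gripper_width: 0.0284
gripper_force: 34.5
```

Run:
```python
from h import *
s=r.get_state();print(s['tcp_pos'],s['eef_rot'],s['gripper_width'],s['gripper_force'])
go([.60,-.225,.17],-9.9)
```

```text
[0.46156357 0.04283084 0.13946518] [-1.79591975e+02  1.18830301e-01 -8.14312051e+01] 0.02836224785677287 34.543028343468904
alt turn -0.4487001427030639 j6 -21.236914977090056
shift [ 2.378 -0.81  -0.254] turn 0.0513
```

>>> drive_tool(increments=[[[-1, 0.3, -0.1, -0.25, 0], [-1, 0.764, -0.258, -0.25, 0], [-1, 0.764, -0.258, -0.25, 0]]])

```text
time_s: 31.88
tcp_pos: [0.5041, -0.047, 0.1648]
eef_rot: [179.9, -0.0, -81.7]
contact_force: [-1.0, 1.1, -1.1]
gripper_width: 0.028
gripper_force: 34.5
```

>>> drive_tool(increments=[[[-1, 0.4, -0.13, 0, 0], [-1, 0.764, -0.258, 0, 0], [-1, 0.764, -0.258, 0, 0]]])

```text
time_s: 32.25
tcp_pos: [0.5479, -0.1319, 0.1641]
eef_rot: [179.9, 0.0, -81.6]
contact_force: [-0.6, 0.8, -1.7]
gripper_width: 0.0277
gripper_force: 34.5
```

>>> drive_tool(increments=[[[-1, 0.4, -0.13, 0, 0], [-1, 0.764, -0.258, 0, 0], [-1, 0.764, -0.258, 0, 0], [-1, 0.764, -0.258, 0, 0]]])

```text
time_s: 32.75
tcp_pos: [0.5912, -0.2154, 0.1648]
eef_rot: [179.9, 0.1, -81.5]
contact_force: [-0.8, -0.8, 0.2]
gripper_width: 0.0278
gripper_force: 34.5
```

Run:
```python
from h import *
s=r.get_state();print(s['tcp_pos'],s['eef_rot'],s['gripper_width'],s['gripper_force'])
go([.594,-.215,.09])
```

```text
[ 0.59116592 -0.21536763  0.16478224] [ 1.79890027e+02  5.29206241e-02 -8.14688342e+01] 0.02784468709116639 34.54306572675705
shift [ 0.001 -0.025  0.623] turn 0
```

>>> drive_tool(increments=[[[-1, 0, -0.02, 0.4, 0], [-1, 0, -0.02, 0.6, 0], [-1, 0, -0.02, 0.6, 0], [-0.1, 0, -0.02, 0.6, 0], [-0.1, 0, -0.02, 0.6, 0]]])

```text
time_s: 33.38
tcp_pos: [0.5954, -0.2158, 0.0957]
eef_rot: [-179.8, -0.0, -81.4]
contact_force: [0.2, 0.1, -0.2]
gripper_width: 0.038
gripper_force: 0.0
```

>>> drive_tool(increments=[[[-0.1, 0, 0, 0, 0], [-0.1, 0, 0, 0, 0], [-0.1, 0, 0, -0.4, 0], [-0.1, 0, 0, -0.6, 0]]])

```text
time_s: 33.88
tcp_pos: [0.5953, -0.2164, 0.1684]
eef_rot: [-179.9, -0.1, -81.5]
contact_force: [0.3, -0.8, -0.5]
gripper_width: 0.0394
gripper_force: 0.0
```

>>> drive_tool(increments=[[[-0.1, -0.4, 0.08, 0, 0], [-0.1, -0.83, 0.16, 0, 0]]])

```text
time_s: 34.12
tcp_pos: [0.5603, -0.1199, 0.1662]
eef_rot: [-180.0, 0.0, -81.6]
contact_force: [0.3, 0.1, 0.4]
gripper_width: 0.0397
gripper_force: 0.0
```

>>> drive_tool(increments=[[[0.5, -0.4, 0.08, 0, 0], [0.5, -0.83, 0.16, 0, 0]]])

```text
time_s: 34.38
tcp_pos: [0.5263, -0.0236, 0.1662]
eef_rot: [-180.0, 0.0, -81.5]
contact_force: [0.4, 1.0, 0.4]
gripper_width: 0.0541
gripper_force: 0.0
```

>>> drive_tool(increments=[[[0.5, -0.4, 0.08, 0, 0], [0.5, -0.83, 0.16, 0, 0]]])

```text
time_s: 34.62
tcp_pos: [0.4925, 0.0722, 0.1663]
eef_rot: [-180.0, 0.0, -81.5]
contact_force: [1.5, 0.5, 0.5]
gripper_width: 0.0656
gripper_force: 0.0
```

>>> drive_tool(increments=[[[0.5, -0.4, 0.08, 0, 0], [0.5, -0.83, 0.16, 0, 0], [0.5, -0.83, 0.16, 0, 0], [0.5, -0.83, 0.16, 0, 0]]])

```text
time_s: 35.12
tcp_pos: [0.4593, 0.1666, 0.166]
eef_rot: [-180.0, 0.0, -81.4]
contact_force: [0.5, 0.3, -0.7]
gripper_width: 0.0659
gripper_force: 0.0
```

Run:
```python
from h import *
s=r.get_state();print(s['tcp_pos'],s['eef_rot'],s['gripper_width'],s['joints'])
m=camera_model('wrist')
a=capture('top')[140:300];b=capture('wrist')
cv2.imwrite('pics/c9.png',np.vstack([cv2.resize(a,(768,240)),np.pad(cv2.resize(b[:250],(720,352)),((0,0),(0,48),(0,0)))])[:,:,::-1])
h=cv2.cvtColor(b,cv2.COLOR_RGB2HSV)
mk=cv2.inRange(h,(85,120,120),(100,255,255)); cs=max(cv2.findContours(mk,0,2)[0],key=cv2.contourArea)
print(cs.reshape(-1,2).min(0),cs.reshape(-1,2).max(0))
W=np.array([px2w('wrist',*p[0],.018,m)[:2] for p in cs.astype(float)]).astype(np.float32)
print(cv2.minAreaRect(W*1000))
```

```text
[0.45926833 0.166595   0.16604929] [-1.79995777e+02  2.39905958e-03 -8.14120745e+01] 0.06585926085159377 [ 4.30538332e+01  6.47478573e+00 -2.81584729e+01  5.00379922e-04
 -5.53619024e+01 -3.44661921e+01]
[241 129] [277 176]
((457.13897705078125, 141.198486328125), (28.64933967590332, 40.90276336669922), 18.392892837524414)
```

View pics/c9.png

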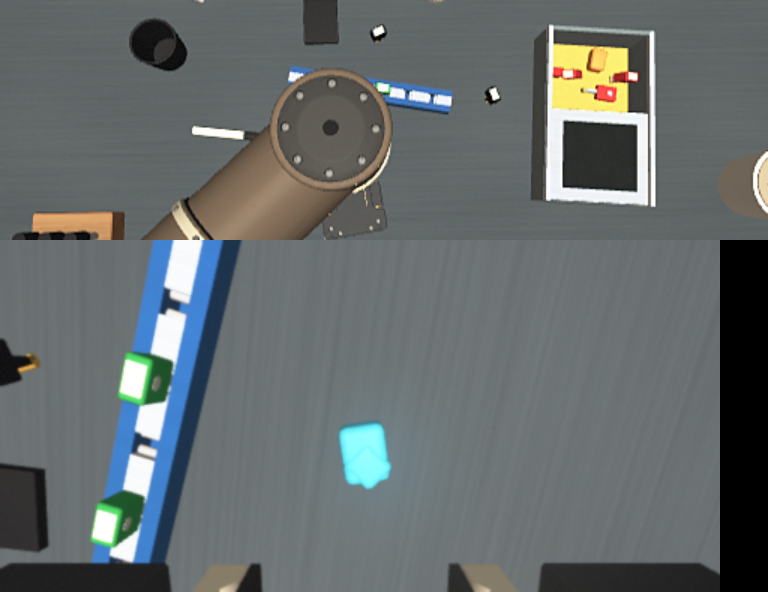

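The orange chunk is in the bin. The blue chunk is at (365,455) in the wrist view, at world (0.457, 0.141) with its short axis at about 18°. Both greens are still clipped in.

Run:
```python
from h import *
go([.457,.141,.016],17.5)
```

```text
alt turn 0.47493514733116265 j6 -34.47788573134422
shift [0.201 0.051 1.25 ] turn -0.0251
```

>>> drive_tool(increments=[[[0.5, 0.2, 0.05, 0, -0.025], [0.5, 0.2, 0.05, 0.3, -0.025], [0.5, 0.2, 0.05, 0.7, -0.025], [0.5, 0.2, 0.05, 1, -0.025], [0.5, 0.2, 0.05, 1, -0.025]]])

```text
time_s: 35.85
tcp_pos: [0.4557, 0.1396, 0.0439]
eef_rot: [179.7, -0.1, -72.6]
contact_force: [-0.1, -0.4, -0.2]
gripper_width: 0.0658
gripper_force: 0.0
```

>>> drive_tool(increments=[[[0.5, 0, 0, 0.15, 0], [0.5, 0, 0, 0.22, 0], [0.5, 0, 0, 0.25, 0], [0.5, 0, 0, 0.25, 0]]])

```text
time_s: 36.35
tcp_pos: [0.4573, 0.142, 0.0165]
eef_rot: [-180.0, 0.0, -72.5]
contact_force: [0.7, -0.0, 0.0]
gripper_width: 0.0654
gripper_force: 0.0
```

>>> drive_tool(increments=[[[-1, 0, 0, 0, 0], [-1, 0, 0, 0, 0], [-1, 0, 0, 0, 0], [-1, 0, 0, 0, 0], [-1, 0, 0, 0, 0]]])

```text
time_s: 36.98
tcp_pos: [0.4571, 0.142, 0.016]
eef_rot: [-180.0, 0.0, -72.5]
contact_force: [-0.2, 0.1, 1.0]
gripper_width: 0.0297
gripper_force: 35.0
```

>>> drive_tool(increments=[[[-1, 0, 0, -0.2, 0], [-1, 0, 0, -0.6, 0], [-1, 0, 0, -1, 0], [-1, 0, 0, -1, 0]]])

```text
time_s: 37.48
tcp_pos: [0.459, 0.1434, 0.1396]
eef_rot: [-179.6, 0.1, -72.4]
contact_force: [0.5, 0.5, -1.2]
gripper_width: 0.0295
gripper_force: 35.0
```

>>> drive_tool(increments=[[[-1, 0, 0, -0.25, 0], [-1, 0, 0, -0.25, 0], [-1, 0, 0, -0.25, 0]]])

```text
time_s: 37.85
tcp_pos: [0.4564, 0.1417, 0.165]
eef_rot: [179.9, -0.0, -72.5]
contact_force: [0.2, 0.3, -0.9]
gripper_width: 0.0297
gripper_force: 35.0
```

Run:
```python
from h import *
s=r.get_state();print(s['tcp_pos'],s['eef_rot'],s['gripper_width'],s['gripper_force'])
go([.597,-.225,.17])
```

```text
[0.45640833 0.14165543 0.16497343] [ 1.79928459e+02 -2.92493917e-03 -7.24823469e+01] 0.029739397123965852 34.99954238533974
shift [ 3.266 -0.198 -0.042] turn 0
```

>>> drive_tool(increments=[[[-1, 0.4, -0.02, 0, 0], [-1, 0.815, -0.05, 0, 0]]])

```text
time_s: 38.1
tcp_pos: [0.4918, 0.0498, 0.1647]
eef_rot: [179.9, -0.0, -72.3]
contact_force: [0.8, 0.4, -0.6]
gripper_width: 0.0298
gripper_force: 35.0
```

>>> drive_tool(increments=[[[-1, 0.4, -0.02, 0, 0], [-1, 0.815, -0.05, 0, 0]]])

```text
time_s: 38.35
tcp_pos: [0.5271, -0.0425, 0.1645]
eef_rot: [179.9, 0.0, -72.4]
contact_force: [0.6, 1.3, 0.2]
gripper_width: 0.0294
gripper_force: 35.0
```

>>> drive_tool(increments=[[[-1, 0.4, -0.02, 0, 0], [-1, 0.815, -0.05, 0, 0]]])

```text
time_s: 38.6
tcp_pos: [0.5622, -0.1339, 0.1643]
eef_rot: [179.9, 0.0, -72.5]
contact_force: [1.3, 0.2, 0.0]
gripper_width: 0.0293
gripper_force: 35.0
```

>>> drive_tool(increments=[[[-1, 0.4, -0.02, 0, 0], [-1, 0.815, -0.05, 0, 0], [-1, 0.815, -0.05, 0, 0], [-1, 0.815, -0.05, 0, 0]]])

```text
time_s: 39.1
tcp_pos: [0.5968, -0.2239, 0.1641]
eef_rot: [179.9, 0.1, -72.5]
contact_force: [-0.1, -0.1, -0.7]
gripper_width: 0.0296
gripper_force: 35.0
```

Run:
```python
from h import *
s=r.get_state();print(s['tcp_pos'],s['eef_rot'],s['gripper_width'],s['gripper_force'])
go([.597,-.225,.1])
```

```text
[ 0.59680316 -0.22386455  0.16408038] [ 1.79853372e+02  8.11265101e-02 -7.25282234e+01] 0.02960011357659186 34.99950930476189
shift [ 0.01  -0.     0.534] turn 0
```

>>> drive_tool(increments=[[[-1, 0.01, 0, 0.3, 0], [-1, 0.01, 0, 0.53, 0], [-1, 0.01, 0, 0.53, 0], [-0.1, 0.01, 0, 0.53, 0], [-0.1, 0.01, 0, 0.53, 0]]])

```text
time_s: 39.72
tcp_pos: [0.5991, -0.2248, 0.104]
eef_rot: [-179.9, -0.1, -72.4]
contact_force: [0.2, 0.9, 0.4]
gripper_width: 0.0388
gripper_force: 0.0
```

>>> drive_tool(increments=[[[-0.1, 0, 0, 0, 0], [-0.1, 0, 0, 0, 0], [-0.1, 0, 0, -0.4, 0], [-0.1, 0, 0, -0.53, 0]]])

```text
time_s: 40.22
tcp_pos: [0.5996, -0.2255, 0.1691]
eef_rot: [-179.8, -0.1, -72.4]
contact_force: [-0.8, -0.4, -0.8]
gripper_width: 0.0394
gripper_force: 0.0
```

>>> drive_tool(increments=[[[-0.1, -0.4, 0, 0, 0], [-1, -1, 0, 0, 0], [-1, -1, 0, 0, 0]]])

```text
time_s: 40.6
tcp_pos: [0.5609, -0.108, 0.1663]
eef_rot: [-180.0, 0.0, -72.3]
contact_force: [-0.2, 0.1, -0.3]
gripper_width: 0.025
gripper_force: 0.0
```

>>> drive_tool(increments=[[[-1, -0.4, 0, 0, 0], [-1, -1, 0, 0, 0], [-1, -1, 0, 0, 0]]])

```text
time_s: 40.98
tcp_pos: [0.5252, 0.0062, 0.1662]
eef_rot: [-180.0, 0.0, -72.3]
contact_force: [0.3, 0.8, 0.3]
gripper_width: 0.0012
gripper_force: 0.0
```

Run:
```python
from h import *
s=r.get_state();print(s['tcp_pos'],s['eef_rot'],s['gripper_width'])
t=capture('top');a=t[150:290,340:460];b=capture('scene')
cv2.imwrite('pics/c10.png',np.hstack([cv2.resize(a,(400,466),interpolation=cv2.INTER_CUBIC),cv2.resize(b[120:300,30:185],(400,466),interpolation=cv2.INTER_CUBIC)])[:,:,::-1])
c=[.586-.12,-.2143+.0077]; go([.458,-.206,.115],-9.9)
```

```text
[0.52517198 0.00620513 0.1662448 ] [-1.79960302e+02  1.62533146e-02 -7.22877724e+01] 0.0011894460249138972
alt turn -0.42345908673316146 j6 -4.246370813177555
shift [1.501 1.072 0.426] turn 0.0765
```

View pics/c10.png

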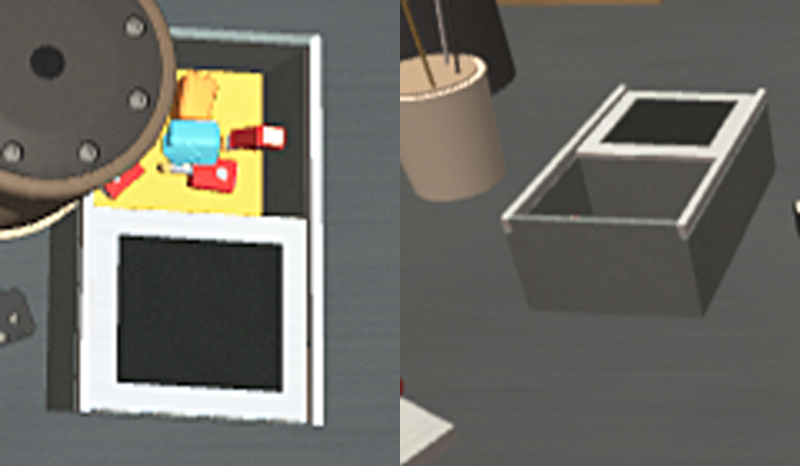

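Run:
```python
from h import *
print(w2px('wrist',[[.59,-.215,.02]]))
snap('wrist','w11.png',s=1.5)
```

```text
[[ 260.48783353 -136.49622673]]
```

View pics/w11.png

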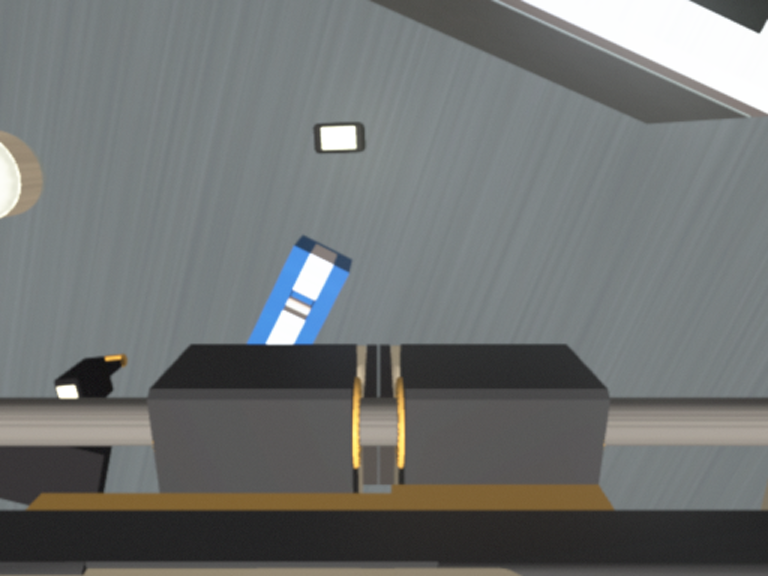

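>>> drive_tool(increments=[[[-1, -0.4, 0, 0, 0], [-1, -0.8, 0, 0, 0], [-1, -0.8, 0, 0, 0]]])

```text
time_s: 41.5
tcp_pos: [0.4971, 0.0963, 0.1659]
eef_rot: [-180.0, 0.0, -72.4]
contact_force: [0.5, -0.8, -0.1]
gripper_width: 0.0005
gripper_force: 0.0
```

Run:
```python
from h import *
snap('top','t12.png',crop=(345,145,445,225),s=7)
go([.458,-.206,.115],-9.9)
```

```text
alt turn -0.42368308418404504 j6 -15.54518790911117
shift [2.295 1.07  0.425] turn 0.0763
```

View pics/t12.png

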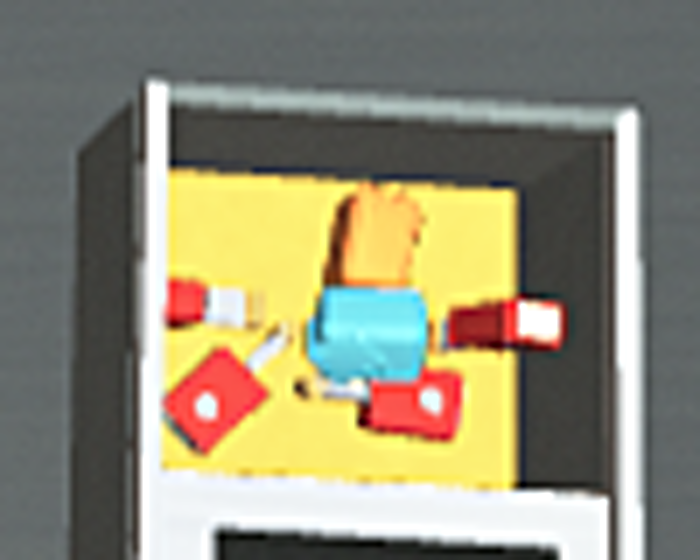

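All four reds and both chunks lie in the bin, well below the cover level. Now to close the cover.

>>> drive_tool(increments=[[[-1, 0.4, 0.18, 0, 0], [-1, 0.765, 0.357, 0, 0], [-1, 0.765, 0.357, 0, 0]]])

```text
time_s: 41.92
tcp_pos: [0.483, -0.0091, 0.1657]
eef_rot: [179.9, -0.0, -72.8]
contact_force: [0.0, 0.3, -0.0]
gripper_width: 0.001
gripper_force: 0.0
```

>>> drive_tool(increments=[[[-1, 0.4, 0.18, 0, 0], [-1, 0.765, 0.357, 0, 0], [-1, 0.765, 0.357, 0, 0]]])

```text
time_s: 42.3
tcp_pos: [0.4699, -0.1087, 0.1657]
eef_rot: [180.0, -0.0, -72.8]
contact_force: [-0.2, 0.3, 0.2]
gripper_width: 0.0003
gripper_force: 0.0
```

>>> drive_tool(increments=[[[-1, 0.4, 0.18, 0, 0.025], [-1, 0.765, 0.357, 0, 0.05], [-1, 0.765, 0.357, 0.3, 0.076], [-1, 0.765, 0.357, 0.43, 0.076], [-1, 0.765, 0.357, 0.43, 0.076]]])

```text
time_s: 42.92
tcp_pos: [0.4567, -0.2062, 0.1132]
eef_rot: [179.8, -0.0, -99.9]
contact_force: [0.2, 0.4, 0.0]
gripper_width: 0.0002
gripper_force: 0.0
```

>>> drive_tool(increments=[[[-1, 0, 0, 0, 0], [-1, 0, 0, 0, 0]]])

```text
time_s: 43.18
tcp_pos: [0.4581, -0.2058, 0.1152]
eef_rot: [-179.9, 0.0, -99.8]
contact_force: [0.7, 0.8, -0.3]
gripper_width: 0.0002
gripper_force: 0.0
```

>>> drive_tool(increments=[[[-1, 0, 0, 0.04, 0], [-1, 0, 0, 0.07, 0], [-1, 0, 0, 0.07, 0], [-1, 0, 0, 0.07, 0]]])

```text
time_s: 43.68
tcp_pos: [0.4573, -0.2059, 0.1059]
eef_rot: [180.0, -0.0, -99.8]
contact_force: [0.6, 0.2, -0.4]
gripper_width: 0.0001
gripper_force: 0.1
```

>>> drive_tool(increments=[[[-1, 0, 0, 0.007, 0], [-1, 0, 0, 0.01, 0], [-1, 0, 0, 0.01, 0]]])

```text
time_s: 44.05
tcp_pos: [0.4582, -0.206, 0.1057]
eef_rot: [-179.9, -0.0, -99.8]
contact_force: [-1.6, 2.4, 8.7]
gripper_width: 0.0005
gripper_force: 4.4
```

>>> drive_tool(increments=[[[-1, -0.005, -0.05, 0.005, 0], [-1, -0.016, -0.15, 0.005, 0], [-1, -0.032, -0.3, 0.005, 0], [-1, -0.048, -0.45, 0.005, 0], [-1, -0.054, -0.5, 0.005, 0]]])

```text
time_s: 44.68
tcp_pos: [0.5197, -0.2104, 0.1057]
eef_rot: [-179.8, -0.1, -99.8]
contact_force: [-0.8, -0.1, 11.8]
gripper_width: 0.0005
gripper_force: 6.2
```

>>> drive_tool(increments=[[[-1, -0.01, -0.1, 0, 0], [-1, -0.021, -0.2, 0, 0], [-1, -0.032, -0.3, 0, 0], [-1, -0.04, -0.38, 0, 0], [-1, -0.04, -0.38, 0, 0]]])

```text
time_s: 45.3
tcp_pos: [0.5657, -0.2137, 0.1058]
eef_rot: [-179.8, -0.1, -99.8]
contact_force: [1.1, -2.0, 8.4]
gripper_width: 0.0005
gripper_force: 4.1
```

>>> drive_tool(increments=[[[-1, -0.008, -0.08, 0.01, 0], [-1, -0.016, -0.15, 0.01, 0], [-1, -0.021, -0.2, 0.01, 0], [-1, -0.021, -0.2, 0.01, 0]]])

```text
time_s: 45.8
tcp_pos: [0.58, -0.2149, 0.1055]
eef_rot: [179.3, -0.1, -99.8]
contact_force: [-30.6, 6.5, 42.1]
gripper_width: 0.0004
gripper_force: 21.0
```

>>> drive_tool(increments=[[[-1, 0, 0, -0.3, 0], [-1, 0, 0, -0.8, 0], [-1, 0, 0, -0.8, 0]]])

```text
time_s: 46.18
tcp_pos: [0.5901, -0.2152, 0.2044]
eef_rot: [-179.5, -0.0, -99.8]
contact_force: [0.3, -0.1, -1.4]
gripper_width: 0.0003
gripper_force: 0.0
```

>>> drive_tool(increments=[[[-1, -0.4, 0, 0, 0], [-1, -1, 0, 0, 0], [-1, -1, 0, 0, 0]]])

```text
time_s: 46.55
tcp_pos: [0.6081, -0.0931, 0.1983]
eef_rot: [180.0, 0.0, -99.7]
contact_force: [-0.1, -1.0, -0.4]
gripper_width: 0.0003
gripper_force: 0.0
```

>>> drive_tool(increments=[[[-1, -0.4, 0, 0, 0], [-1, -1, 0, 0, 0], [-1, -1, 0, 0, 0]]])

```text
time_s: 46.92
tcp_pos: [0.6286, 0.0248, 0.1981]
eef_rot: [180.0, -0.0, -99.7]
contact_force: [0.4, -0.4, -1.0]
gripper_width: 0.0004
gripper_force: 0.0
```

>>> drive_tool(increments=[[[-1, -0.4, 0, 0, 0], [-1, -1, 0, 0, 0], [-1, -1, 0, 0, 0]]])

```text
time_s: 47.3
tcp_pos: [0.649, 0.1427, 0.1979]
eef_rot: [180.0, -0.0, -99.7]
contact_force: [-0.0, -0.3, -1.0]
gripper_width: 0.0006
gripper_force: 0.0
```

Run:
```python
from h import *
snap('top','t13.png',crop=(340,145,460,285),s=4)
```

```text
(no output)
```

View pics/t13.png

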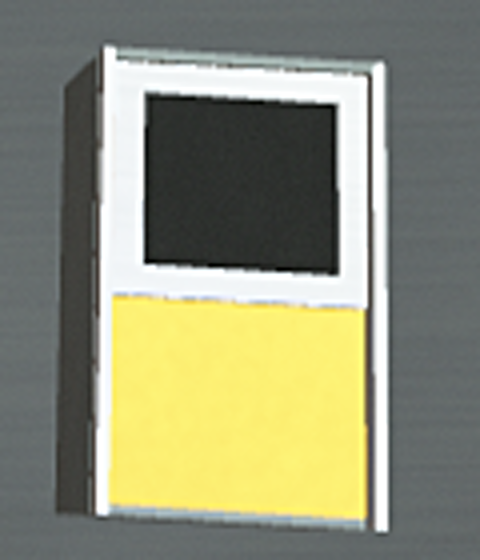

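The cover is back against the far stop, with its pad edge at the same row as at the start (about 168 px). One last look at the rest of the bench.

Run:
```python
from h import *
snap('scene','s14.png',s=1.5)
```

```text
(no output)
```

View pics/s14.png

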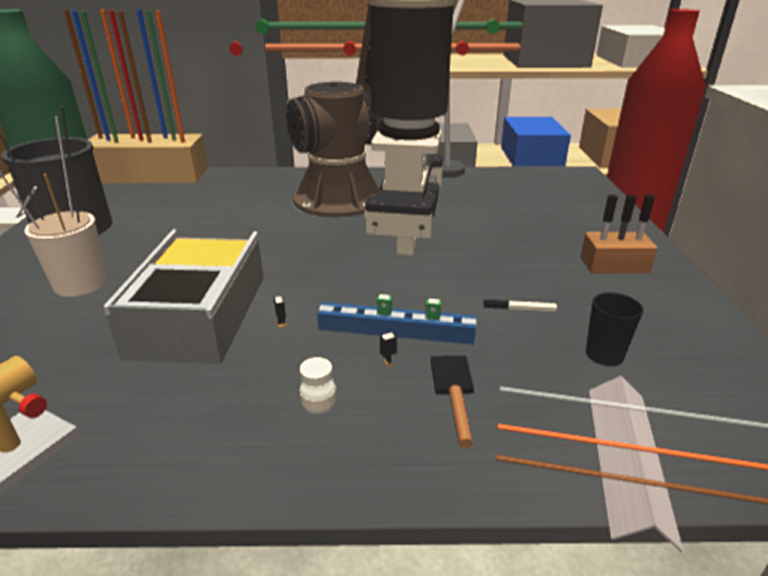

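The bench is clear: both greens are clipped in, the bystanders look unmoved, and the bin is shut.

```bash
python3 -c "
from plant import job
print(job.close_job())"
```

```text
the job is handed in; nothing more can be done
None
```

The job is handed in at about 47 s: all four red cartridges and both glass chunks are in the bin, the cover is fully shut, and the greens and bystanders look untouched; the closed fingertips pressed briefly at about 42 N (above the 40 N set for the arm or gripper body) when the cover hit its stop.

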